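# Unstack the biscuit tins into their display trays

## Task

Take the stack of steel biscuit tins apart and set each tin upright inside the wooden display tray of its own shape (oblong, square, round, hexagonal), roughly centred and sitting flat on the tray's floor within the rim. Keep the tins upright the whole time, and do not knock or shift the amber bottle and the white mug.

Things in the scene. Friction and masses are not known exactly. Their poses are not given: they have to be found in the camera images.
- tin_oblong: Closed plain steel biscuit tin with a dark lid edge and a bright panel on top, 45 mm high, upright, sides vertical. Origin at the centre of its underside, z up. Rectangular from above: 62 mm along its x, 120 mm along its y. 0.25 to 0.5 kg. Foot of the stack: it stands on the counter and carries the other three tins.
- tin_square: Closed plain steel biscuit tin with a dark lid edge and a bright panel on top, 45 mm high, upright, sides vertical. Origin at the centre of its underside, z up. Square from above, 52 x 52 mm, sides along its x and y. 0.12 to 0.26 kg. It stands on the oblong tin, beside the round one, 30 mm from the middle along the oblong's length (which end varies), sides within 5 degrees of parallel to the oblong's.
- tin_round: Closed plain steel biscuit tin with a dark lid edge and a bright panel on top, 45 mm high, upright, sides vertical. Origin at the centre of its underside, z up. Round from above, 54 mm in diameter. 0.12 to 0.26 kg. It stands on the oblong tin, beside the square one, 30 mm from the middle along the oblong's length; the gap between the two is about 7 mm.
- tin_hex: Closed plain steel biscuit tin with a dark lid edge and a bright panel on top, 45 mm high, upright, sides vertical. Origin at the centre of its underside, z up. Regular hexagon from above, 40 mm across flats, 46 mm across corners; its x axis points square through a flat side. 0.08 to 0.17 kg. Top of the stack: it stands on the square and round tins, over the gap between them.
- tray_oblong: A fixed wooden display tray with a flat floor 5 mm above the counter and a low upright rim, 6 mm thick, whose top is 11 mm above the counter. Rectangular; inside the rim 82 mm along its x and 140 mm along its y (outside 94 x 152). Origin at the centre of its underside, on the counter.
- tray_square: A fixed wooden display tray with a flat floor 5 mm above the counter and a low upright rim, 6 mm thick, whose top is 11 mm above the counter. Square; inside the rim 72 x 72 mm (outside 84 x 84), sides along its x and y. Origin at the centre of its underside, on the counter.
- tray_round: A fixed wooden display tray with a flat floor 5 mm above the counter and a low upright rim, 6 mm thick, whose top is 11 mm above the counter. Round; 74 mm in diameter inside the rim (outside 86). Origin at the centre of its underside, on the counter.
- tray_hex: A fixed wooden display tray with a flat floor 5 mm above the counter and a low upright rim, 6 mm thick, whose top is 11 mm above the counter. Hexagonal; 60 mm across flats inside the rim (outside 72), x axis square through a flat side. Origin at the centre of its underside, on the counter.
- bottle: Bystander: amber glass syrup bottle with a black cap, 60 mm in diameter, 190 mm tall, standing loose at the left of the trays. Origin at the centre of its underside.
- mug: Bystander: white mug, 80 mm in diameter at the rim, 85 mm tall, with a handle on its +y side, standing loose at the right of the trays. Origin at the centre of its underside.

How it is judged:
At the end, for the whole second after the job is handed in: Each of the four tins stands in the tray of its own shape: centre within 14 mm of the tray's centre, underside on the tray's floor (2 to 8 mm above the counter), upright within 0.06 rad, released and at rest (horizontal distance between tin_oblong and tray_oblong below 0.014 m and z of tin_oblong in the frame of tray_oblong between 0.002 and 0.008 m and angle between each of tin_oblong, tin_square, tin_round, tin_hex's own z axis and vertical below 0.06 rad and linear speed of each of tin_oblong, tin_square, tin_round, tin_hex below 0.02 m/s and contact force between the fingers and tin_oblong below 0.05 N and horizontal distance between tin_square and tray_square below 0.014 m and z of tin_square in the frame of tray_square between 0.002 and 0.008 m and contact force between the fingers and tin_square below 0.05 N and horizontal distance between tin_round and tray_round below 0.014 m and z of tin_round in the frame of tray_round between 0.002 and 0.008 m and contact force between the fingers and tin_round below 0.05 N and horizontal distance between tin_hex and tray_hex below 0.014 m and z of tin_hex in the frame of tray_hex between 0.002 and 0.008 m and contact force between the fingers and tin_hex below 0.05 N); the robot touches nothing.
It fails at once if a tin is tipped by more than 0.6 rad (angle between any of tin_oblong, tin_square, tin_round, tin_hex's own z axis and vertical above 0.6 rad).
It fails at once if the bottle or the mug is shifted by more than 30 mm or tipped by more than 0.3 rad (distance of any of bottle, mug from where it was at the start of the episode above 0.03 m or angle between any of bottle, mug's own z axis and vertical above 0.3 rad).
It also fails if it takes over 104 s, if anything falls off the work surface, if the arm or the gripper's body presses on something with over 40 N, if the wrist force passes 120 N, or if a joint passes its speed limit or range.

## Robot

A 6-joint arm with a two-finger parallel gripper is mounted at the origin on the work surface. World frame = base frame: x ahead of the robot, y to its left, z up, the work surface at z = 0. Lengths are in m, angles in rad, forces in N, time in s.
With the tool pointing down it reaches from about 0.35 to 0.775 m from the base axis. Payload 7.3 kg.
Tool frame: the origin (TCP) lies at the very end of the fingers, on their centre line; the grasp point (between the pads) lies 19 mm behind it; z points along the fingers, y is the line along which they close (so a half turn about z gives the same grasp; the last joint's range is limited). The gripper opens to 92 mm and grips with 3 to 60 N. Pads are 19 mm wide; open, the fingers measure 130 mm over their backs; the gripper's body (75 mm by 190 mm) begins 47 mm behind the grasp point.
Start: joints at [1.064, 0.342, 1.524, -0, 1.275, -0.146], TCP at [0.185, 0.491, 0.227] pointing down, gripper open.
Joint ranges: [-2.53, 2.53], [-0.77, 2.02], [0.04, 2.7], [-1, 4.14], [0.28, 2.66], [-3.11, 3.11]. Speed limits (rad/s): [2.57, 2.57, 3.14, 3.14, 3.14, 3.14].

## Interface

Orientations are given as [roll, pitch, yaw] about the fixed x, y, z axes, in that order (R = Rz(yaw) Ry(pitch) Rx(roll)).
In Python, from cell import observe, read_camera, get_calibration, hand_in, search_frame gives the robot as it stands.
- The arm moves only by the tool step_arm, never from a script. Its argument "commands" is a list of rows, each an object with "translation": the shift along the tool's x, y, z in mm, a list of three; "roll": the turn about the tool's z in rad. In form: [{"translation": [x, y, z], "roll": roll}, ...]. A call has 1 to 20 rows; each row shifts and turns the commanded pose from where the row before left it, along the tool's axes as they then stand; what a row does not reach is not made up. A row lasts 1/12 s, in which the tool goes at most 41.7 mm and 7.16 degrees, less where a joint would pass 70% of its speed; a pose out of reach is approached as far as the arm can. A call is refused whole if a number of a shift passes 41.7 or a number of a turn 0.125, either way. A call with a gripper value outside its range is refused whole. "fingers" is the opening, from 0 (shut) to 1 (fully open), set as the call begins (left out, the last holds). The fingers move at their own pace and stop on an object; "grip_force" is the grip in N (left out, the last holds). Time passes only in rows, so rows that do not move let the fingers close. It gives the time, the measured TCP pose, the force, the opening and the grip force at its end, in the units of the state.
- observe(): the state, without advancing time (a new reading comes with each control period).
- read_camera(name): name is "scene" or "side" or "wrist"; returns the picture (400x640x3 uint8, red, green, blue); there is no depth.
- get_calibration(name): a dict with "camera_matrix" (3x3 intrinsics, pixels), "dist_coeffs" ([k1, k2, p1, p2, k3] as OpenCV has them; the pictures are not rectified), "world_from_camera" (4x4, takes a point from camera to world coordinates). Camera axes: x right, y up, looking along -z (the intrinsics and any distortion apply to the point x, -y, -z); pixel columns grow to the right and rows downward; lengths in m; the calibration is good to about 2 mm. A picture is of the moment at which its call begins: read the wrist's pose just before it. get_calibration takes no time and is no camera call; for the wrist camera it gives the pose at the moment of the call.
- hand_in(): hands the job in; it is judged then, once.
Trained networks look in the newest picture that a camera, given by its name, has taken for a name from the list of things; names that differ only in an ending like _2 or _b are one class to them, and where a whole thing is asked for, a point or a joint stands for the part that bears it (a point fixed in the world has none). Each returns a list of dicts, best first, with "confidence" (0 to 1); they miss things now and then, are a little off and sometimes report something else, mostly with a low value. They report only what shows in the picture. A call takes as long as a camera call.
- search_frame(camera, name): "at" ([x, y, z] in m, in world coordinates, good to about 4 mm: the middle of the surface that is visible of it).
The state is a dict: "time": time; "qpos": joint angles; "qvel": joint speeds; "joint_efforts": joint torques, N m; "tool_pos": TCP position; "tool_rot": TCP orientation; "contact_force": force on the tool from outside, world axes, zero at the start; "torque": the same for the moment, N m; "opening": finger opening in m; "grip_force": force on a finger pad.
Only numpy, scipy, OpenCV 4.12 (cv2) and the standard library are available. Lean on these libraries where they do the work, as an engineer would, in place of code of your own. Each camera call takes 0.05 s, during which the arm holds its last target. There are 200 camera calls.

## Working session

There is one attempt and no reset: what is moved stays moved. The work goes in short steps, Python scripts to look and compute and a tool call to move; the robot and the scene stay as the last step left them, time stands still between calls to the robot, and variables do not carry over. Pictures are saved under pics/ and viewed, at most 14 in all, crops included, and the job is handed in when it is done.

Besides the shell and the picture viewer there is one more tool, called after "Emit:" by a JSON object that holds its "api" and its "payload". step_arm: Moves the arm, as the interface text tells. Its arguments: {"type":"object","properties":{"commands":{"type":"array"},"fingers":{"type":"number"},"grip_force":{"type":"number"}},"required":["commands"]}

```bash
ls; mkdir -p pics
cat > h.py <<'E'
import numpy as np, cv2
from cell import observe, read_camera, get_calibration, hand_in, search_frame
def pix2world(c,pts,z):
    """pixels -> world on plane z"""
    K=np.array(c["camera_matrix"]);d=np.array(c["dist_coeffs"]);T=np.array(c["world_from_camera"])
    u=cv2.undistortPoints(np.array(pts,float).reshape(-1,1,2),K,d)[:,0]
    r=np.c_[u[:,0],-u[:,1],-np.ones(len(u))]@T[:3,:3].T
    o=T[:3,3]
    return o+r*((z-o[2])/r[:,2])[:,None]
def w2pix(c,P):
    K=np.array(c["camera_matrix"]);d=np.array(c["dist_coeffs"]);T=np.array(c["world_from_camera"])
    q=(np.array(P,float).reshape(-1,3)-T[:3,3])@T[:3,:3]
    return cv2.projectPoints((q*[1,-1,-1]).reshape(-1,1,3),np.zeros(3),np.zeros(3),K,d)[0][:,0]
def snap(name,f):
    im=read_camera(name); cv2.imwrite("pics/"+f,im[:,:,::-1]); return im
E
python3 - <<'E'
from h import *
np.set_printoptions(precision=4,suppress=True)
print(observe())
for c in("scene","side"):
    snap(c,c+"0.png"); print(c,np.array(get_calibration(c)["world_from_camera"]))
    for n in "tin_oblong tin_square tin_round tin_hex tray_oblong tray_square tray_round tray_hex bottle mug".split():
        print(n,[(np.round(r["at"],3),round(r["confidence"],2)) for r in search_frame(c,n)][:3])
E
```

```text
pics
{'time': 0.0, 'qpos': array([ 1.064 ,  0.3427,  1.525 , -0.    ,  1.2754, -0.146 ]), 'qvel': array([ 0.0008, -0.0019, -0.0005,  0.0024,  0.0009,  0.0006]), 'joint_efforts': array([ -0.0003, -43.1235, -24.422 ,   0.0718,   0.0561,  -0.0002]), 'tool_pos': array([0.1851, 0.4909, 0.2261]), 'tool_rot': array([-3.1401, -0.0002,  2.7808]), 'contact_force': array([ 0.1755,  0.1538, -0.3598]), 'torque': array([ 0.0599, -0.0099, -0.0044]), 'grip_force': 0.0, 'opening': 0.09194871737834746}
scene [[ 0.0404 -0.6194  0.784   1.3863]
 [ 0.9992  0.0228 -0.0334 -0.0525]
 [ 0.0028  0.7847  0.6198  0.7155]
 [ 0.      0.      0.      1.    ]]
tin_oblong [(array([ 0.501, -0.044,  0.026]), 0.87)]
tin_square [(array([ 0.493, -0.008,  0.082]), 0.68)]
tin_round [(array([ 0.484, -0.07 ,  0.081]), 0.73)]
tin_hex [(array([ 0.486, -0.032,  0.124]), 0.8)]
tray_oblong [(array([0.64 , 0.138, 0.005]), 0.92)]
tray_square [(array([0.451, 0.305, 0.002]), 0.97)]
tray_round [(array([ 0.658, -0.13 ,  0.007]), 0.74)]
tray_hex [(array([ 0.461, -0.274,  0.004]), 0.87)]
bottle [(array([0.679, 0.386, 0.094]), 0.83)]
mug [(array([ 0.716, -0.36 ,  0.056]), 0.81)]
side [[ 0.9879  0.1073 -0.1118  0.4408]
 [-0.1549  0.6702 -0.7258 -0.9546]
 [-0.0029  0.7343  0.6788  0.9749]
 [ 0.      0.      0.      1.    ]]
tin_oblong [(array([ 0.474, -0.097,  0.031]), 0.96)]
tin_square [(array([ 0.497, -0.028,  0.077]), 0.54)]
tin_round [(array([ 0.466, -0.09 ,  0.087]), 0.68)]
tin_hex [(array([ 0.473, -0.046,  0.13 ]), 0.97)]
tray_oblong [(array([0.637, 0.136, 0.007]), 0.8)]
tray_square [(array([0.452, 0.301, 0.006]), 0.67)]
tray_round [(array([ 0.657, -0.134,  0.006]), 0.62)]
tray_hex [(array([ 0.459, -0.276,  0.009]), 0.88)]
bottle [(array([0.66 , 0.38 , 0.088]), 0.73)]
mug [(array([ 0.689, -0.365,  0.052]), 0.77)]
```

View pics/scene0.png

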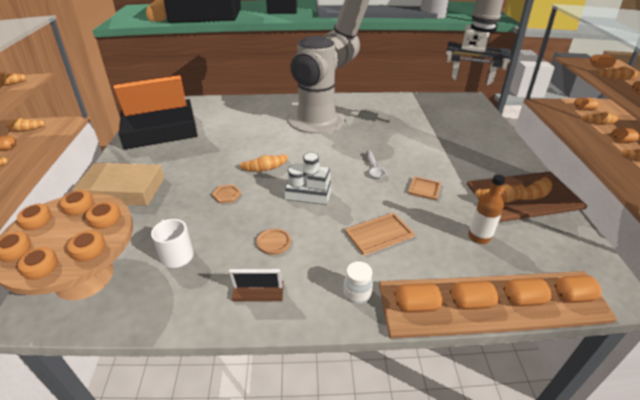

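View pics/side0.png

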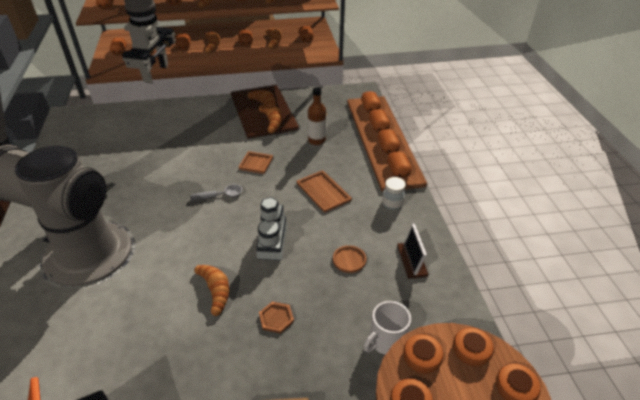

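Stack stands mid-left of the counter (scene ~(309,180), side ~(270,228)), trays visible around it at the reported places. Moving over the stack for a wrist look.

Emit:
{"api": "step_arm", "payload": {"commands": [{"translation": [0,0,-12],"roll": 0.121},{"translation": [0,0,-12],"roll": 0.121},{"translation": [0,0,-12],"roll": 0.121},{"translation": [0,0,-12],"roll": 0.121},{"translation": [0,0,-12],"roll": 0.121},{"translation": [0,0,-12],"roll": 0.121},{"translation": [0,0,-12],"roll": 0.121},{"translation": [0,0,-12],"roll": 0.121},{"translation": [0,0,-12],"roll": 0.121},{"translation": [0,0,-12],"roll": 0.121},{"translation": [-27,14,0],"roll": 0},{"translation": [-27,14,0],"roll": 0},{"translation": [-27,14,0],"roll": 0},{"translation": [-27,14,0],"roll": 0},{"translation": [-27,14,0],"roll": 0},{"translation": [-27,14,0],"roll": 0},{"translation": [-27,14,0],"roll": 0},{"translation": [-27,14,0],"roll": 0},{"translation": [-27,14,0],"roll": 0},{"translation": [-27,14,0],"roll": 0}], "fingers": 1}}

```text
time: 2.77
tool_pos: [0.3256, 0.2198, 0.3469]
tool_rot: [3.141, -0.0, 1.571]
contact_force: [0.1, 0.1, -0.5]
opening: 0.092
grip_force: 0.0
```

Emit:
{"api": "step_arm", "payload": {"commands": [{"translation": [-27,14,0],"roll": 0},{"translation": [-27,14,0],"roll": 0},{"translation": [-27,14,0],"roll": 0},{"translation": [-27,14,0],"roll": 0},{"translation": [-27,14,0],"roll": 0},{"translation": [-27,14,0],"roll": 0},{"translation": [-27,14,0],"roll": 0},{"translation": [-27,14,0],"roll": 0},{"translation": [-27,14,0],"roll": 0},{"translation": [-27,14,0],"roll": 0},{"translation": [0,0,0],"roll": 0},{"translation": [0,0,0],"roll": 0}]}}

```text
time: 3.77
tool_pos: [0.4655, -0.0498, 0.3462]
tool_rot: [-3.141, -0.001, 1.568]
contact_force: [-0.1, 0.4, -0.3]
opening: 0.0919
grip_force: 0.0
```

Run:
```python
from h import *
np.set_printoptions(precision=4,suppress=True)
o=observe();print(o["time"],o["tool_pos"],o["tool_rot"])
c=get_calibration("wrist");im=snap("wrist","w1.png");print(np.array(c["world_from_camera"]))
import pickle;pickle.dump(c,open("w1.pkl","wb"))
for n in "tin_oblong tin_square tin_round tin_hex".split():
    print(n,[(np.round(r["at"],3),round(r["confidence"],2)) for r in search_frame("wrist",n)][:3])
```

```text
3.7667 [ 0.4655 -0.0498  0.3462] [-3.1405 -0.0006  1.5682]
[[ 1.      0.0019  0.0022  0.4653]
 [-0.0024  0.9647  0.2634  0.0205]
 [-0.0016 -0.2634  0.9647  0.5047]
 [ 0.      0.      0.      1.    ]]
tin_oblong [(array([ 0.464, -0.034,  0.045]), 0.82)]
tin_square [(array([ 0.48 , -0.006,  0.092]), 0.93)]
tin_round [(array([ 0.462, -0.072,  0.088]), 0.6)]
tin_hex [(array([ 0.473, -0.03 ,  0.134]), 0.73)]
```

View pics/w1.png

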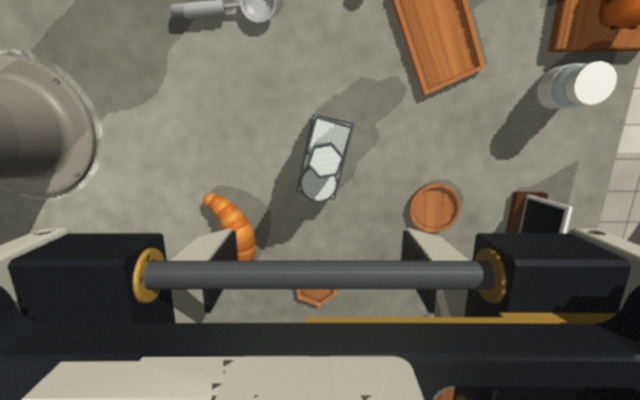

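The wrist view shows the stack at ~(325,157), long side tilted. Enlarging it.

Run:
```python
import cv2
im=cv2.imread("pics/w1.png")[105:210,280:370]
cv2.imwrite("pics/w1c.png",cv2.resize(im,None,fx=5.5,fy=5.5,interpolation=cv2.INTER_CUBIC))
```

```text
(no output)
```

View pics/w1c.png

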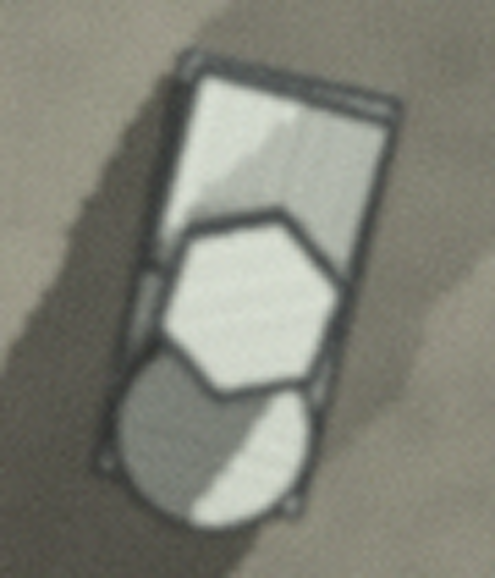

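Run:
```python
from h import *
import pickle
np.set_printoptions(precision=4,suppress=True)
c=pickle.load(open("w1.pkl","rb"))
def W(p,z): return pix2world(c,np.array(p,float)/5.5-0.4+[280,105],z)
h=W([(187,222),(280,210),(345,290),(308,386),(220,396),(158,322)],.135)[:,:2];m=h.mean(0)
print("hex",m,np.linalg.norm(h-m,axis=1),"corner ang mod60",np.degrees(np.arctan2(*(h-m).T[::-1]))%60)
r=W([(215,430),(118,430),(312,430),(215,527)],.09);print("round",r)
ob=W([(190,48),(403,100),(293,515),(100,470)],.045)[:,:2];print("obl",ob,ob.mean(0))
for i in range(4): e=ob[(i+1)%4]-ob[i];print(np.linalg.norm(e),np.degrees(np.arctan2(e[1],e[0])))
s=W([(200,65),(396,118)],.09);e=s[1]-s[0];print("sq top corners",s,np.linalg.norm(e),np.degrees(np.arctan2(e[1],e[0])))
```

```text
hex [ 0.4718 -0.0319] [0.0227 0.0216 0.0212 0.0223 0.0213 0.0206] corner ang mod60 [ 7.0207 12.4958  8.9313  5.811  12.0563 10.3059]
round [[ 0.4639 -0.0698  0.09  ]
 [ 0.4395 -0.0697  0.09  ]
 [ 0.4883 -0.0698  0.09  ]
 [ 0.4638 -0.0951  0.09  ]]
obl [[ 0.4575  0.023 ]
 [ 0.5138  0.0096]
 [ 0.4857 -0.1042]
 [ 0.4314 -0.091 ]] [ 0.4721 -0.0406]
0.057899027581764274 -13.379459704074824
0.11723234360183259 -103.83769012205539
0.0559162367864811 166.34070644436315
0.1169601757439239 77.13290016597246
sq top corners [[0.4606 0.0189 0.09  ]
 [0.5075 0.0065 0.09  ]] 0.04850438940468279 -14.7771094273836
```

Oblong lies at (0.472,-0.040), its x axis at about -13.5°; hex flats at -20.6°. Sizes match. Going for the hex.

Emit:
{"api": "step_arm", "payload": {"commands": [{"translation": [18,6.5,0],"roll": 0},{"translation": [0,0,20],"roll": 0.119},{"translation": [0,0,35],"roll": 0.119},{"translation": [0,0,35],"roll": 0.119},{"translation": [0,0,35],"roll": 0},{"translation": [0,0,35],"roll": 0},{"translation": [0,0,30],"roll": 0},{"translation": [0,0,25],"roll": 0},{"translation": [0,0,15],"roll": 0},{"translation": [0,0,12],"roll": 0},{"translation": [0,0,0],"roll": 0},{"translation": [0,0,0],"roll": 0}], "fingers": 1}}

```text
time: 5.02
tool_pos: [0.4716, -0.0301, 0.1048]
tool_rot: [-3.141, -0.0, 1.215]
contact_force: [0.4, 0.1, 0.4]
opening: 0.0915
grip_force: 0.0
```

Emit:
{"api": "step_arm", "payload": {"commands": [{"translation": [0,0,0],"roll": 0},{"translation": [0,0,0],"roll": 0},{"translation": [0,0,0],"roll": 0},{"translation": [0,0,0],"roll": 0},{"translation": [0,0,0],"roll": 0},{"translation": [0,0,0],"roll": 0},{"translation": [0,0,0],"roll": 0},{"translation": [0,0,0],"roll": 0},{"translation": [0,0,0],"roll": 0},{"translation": [0,0,0],"roll": 0}], "fingers": 0, "grip_force": 15}}

```text
time: 5.85
tool_pos: [0.4719, -0.0308, 0.1047]
tool_rot: [3.142, -0.0, 1.214]
contact_force: [0.7, -0.4, 0.7]
opening: 0.04
grip_force: 15.0
```

Emit:
{"api": "step_arm", "payload": {"commands": [{"translation": [0,0,-5],"roll": 0},{"translation": [0,0,-15],"roll": 0},{"translation": [0,0,-25],"roll": 0},{"translation": [0,0,-25],"roll": 0}]}}

```text
time: 6.18
tool_pos: [0.4711, -0.0306, 0.1752]
tool_rot: [-3.139, 0.0, 1.214]
contact_force: [-0.4, -0.3, -1.6]
opening: 0.0399
grip_force: 15.0
```

```bash
cat > tr.py <<'E'
from h import *
import sys
np.set_printoptions(precision=4,suppress=True)
T=dict(tray_oblong=(.638,.137),tray_square=(.4515,.303),tray_round=(.6575,-.132),tray_hex=(.460,-.275))
for cam in("scene","side"):
    c=get_calibration(cam);im=cv2.imread("pics/%s0.png"%cam)
    hsv=cv2.cvtColor(im,cv2.COLOR_BGR2HSV);mk=((hsv[...,1]>100)&(hsv[...,0]<22)).astype(np.uint8)
    n,lab,st,ce=cv2.connectedComponentsWithStats(mk)
    for k,(x,y) in T.items():
        p=w2pix(c,[x,y,.008])[0];l=np.bincount(lab[int(p[1])-6:int(p[1])+7,int(p[0])-6:int(p[0])+7].ravel(),minlength=n);l[0]=0;l=l.argmax()
        cn=cv2.findContours((lab==l).astype(np.uint8),cv2.RETR_EXTERNAL,cv2.CHAIN_APPROX_NONE)[0]
        w=pix2world(c,max(cn,key=len)[:,0],.011)[:,:2].astype(np.float32)
        print(cam,k,st[l],"rect c,size,ang",[np.round(v,4) for v in cv2.minAreaRect(w*1000)])
E
python3 tr.py
```

```text
scene tray_oblong [ 345  214   69   41 1606] rect c,size,ang [array([642.6916, 136.1077]), array([100.455 , 153.8177]), np.float64(23.6866)]
scene tray_square [409 177  31  23 496] rect c,size,ang [array([458.8778, 300.0037]), array([82.3855, 89.0457]), np.float64(65.4148)]
scene tray_round [257 229  34  25 673] rect c,size,ang [array([ 663.3066, -132.0293]), array([83.4294, 85.0954]), np.float64(88.0633)]
scene tray_hex [212 185  28  18 370] rect c,size,ang [array([ 465.8713, -278.2022]), array([78.3496, 77.3456]), np.float64(8.5941)]
side tray_oblong [ 297  171   55   41 1240] rect c,size,ang [array([635.4644, 131.6581]), array([ 99.7998, 160.0124]), np.float64(23.2665)]
side tray_square [239 152  34  22 529] rect c,size,ang [array([450.6382, 295.4395]), array([95.2204, 87.5616]), np.float64(65.6809)]
side tray_round [333 246  34  27 732] rect c,size,ang [array([ 657.1221, -138.3989]), array([86.3746, 83.7281]), np.float64(80.961)]
side tray_hex [259 302  35  32 831] rect c,size,ang [array([ 456.6655, -282.6898]), array([74.3809, 86.7733]), np.float64(6.1242)]
```

Emit:
{"api": "step_arm", "payload": {"commands": [{"translation": [-20,6,0],"roll": 0},{"translation": [-30,9.5,0],"roll": 0},{"translation": [-30,9.5,0],"roll": 0},{"translation": [-30,9.5,0],"roll": 0},{"translation": [-30,9.5,0],"roll": 0},{"translation": [-30,9.5,0],"roll": 0},{"translation": [-30,9.5,0],"roll": 0},{"translation": [-20,6.5,10],"roll": 0},{"translation": [-14,4.3,20],"roll": 0},{"translation": [0,0,25],"roll": 0},{"translation": [0,0,25],"roll": 0},{"translation": [0,0,20],"roll": 0},{"translation": [0,0,15],"roll": 0},{"translation": [0,0,0],"roll": 0},{"translation": [0,0,0],"roll": 0}]}}

```text
time: 7.43
tool_pos: [0.4589, -0.2755, 0.0594]
tool_rot: [-3.14, -0.001, 1.214]
contact_force: [0.4, -0.4, -0.7]
opening: 0.0397
grip_force: 15.0
```

Run:
```python
from h import *
a=snap("scene","s2.png")[150:250,170:270];b=snap("side","s3.png")[260:360,220:320]
f=lambda i:cv2.resize(i,None,fx=4,fy=4,interpolation=cv2.INTER_CUBIC)
cv2.imwrite("pics/s23.png",np.hstack([f(a),f(b)])[:,:,::-1])
```

```text
(no output)
```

View pics/s23.png

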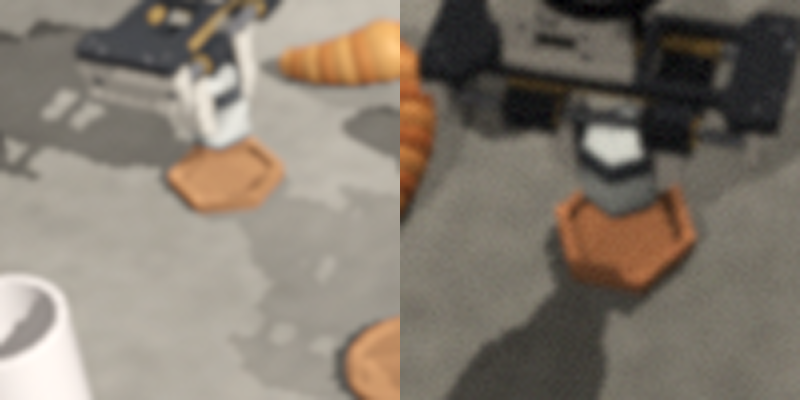

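Tin hangs centred over the hex tray in both views. Lowering and releasing.

Emit:
{"api": "step_arm", "payload": {"commands": [{"translation": [0,0,15],"roll": 0},{"translation": [0,0,12],"roll": 0},{"translation": [0,0,8],"roll": 0},{"translation": [0,0,4.5],"roll": 0},{"translation": [0,0,0],"roll": 0},{"translation": [0,0,0],"roll": 0}]}}

```text
time: 8.03
tool_pos: [0.4595, -0.276, 0.0208]
tool_rot: [3.141, 0.0, 1.214]
contact_force: [1.4, 0.0, -0.3]
opening: 0.0401
grip_force: 15.0
```

Emit:
{"api": "step_arm", "payload": {"commands": [{"translation": [0,0,0],"roll": 0},{"translation": [0,0,0],"roll": 0},{"translation": [0,0,0],"roll": 0},{"translation": [0,0,0],"roll": 0},{"translation": [0,0,-10],"roll": 0},{"translation": [0,0,-30],"roll": 0},{"translation": [0,0,-40],"roll": 0},{"translation": [0,0,-40],"roll": 0},{"translation": [30,-7,-40],"roll": 0},{"translation": [30,-7,-40],"roll": 0},{"translation": [40,-12,-30],"roll": 0},{"translation": [40,-12,0],"roll": 0},{"translation": [40,-12,0],"roll": 0},{"translation": [0,0,0],"roll": 0},{"translation": [0,0,0],"roll": 0}], "fingers": 1}}

```text
time: 9.28
tool_pos: [0.4733, -0.1066, 0.2316]
tool_rot: [3.14, 0.0, 1.218]
contact_force: [0.3, -0.6, 0.2]
opening: 0.0919
grip_force: 0.0
```

Run:
```python
from h import *
import pickle
np.set_printoptions(precision=4,suppress=True)
o=observe();print(o["time"],o["tool_pos"],o["tool_rot"])
c=get_calibration("wrist");im=snap("wrist","w2.png");pickle.dump(c,open("w2.pkl","wb"))
for n in "tin_oblong tin_square tin_round tin_hex tray_round tray_oblong".split():
    print(n,[(np.round(r["at"],3),round(r["confidence"],2)) for r in search_frame("wrist",n)][:3])
snap("side","s4.png");print([(np.round(r["at"],3),round(r["confidence"],2)) for r in search_frame("side","tin_hex")])
```

```text
9.2833 [ 0.4733 -0.1066  0.2316] [3.1403 0.0001 1.218 ]
tin_oblong [(array([ 0.487, -0.044,  0.042]), 0.65)]
tin_square [(array([ 0.476, -0.013,  0.09 ]), 0.75)]
tin_round [(array([ 0.466, -0.071,  0.091]), 0.64)]
tin_hex [(array([ 0.462, -0.271,  0.051]), 0.82)]
tray_round [(array([ 0.66 , -0.123,  0.002]), 0.67)]
tray_oblong []
[(array([ 0.46 , -0.292,  0.05 ]), 0.65)]
```

View pics/w2.png

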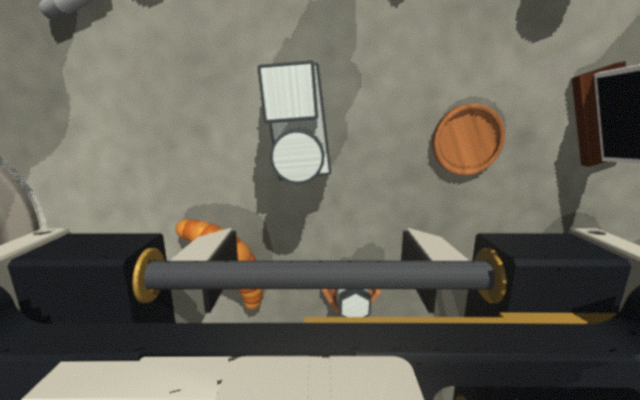

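Run:
```python
from h import *
import pickle
np.set_printoptions(precision=4,suppress=True)
c=pickle.load(open("w2.pkl","rb"))
s=pix2world(c,[(258,67),(314,61),(318,118),(264,122)],.09)[:,:2];print("sq",s.mean(0))
for i in range(4): e=s[(i+1)%4]-s[i];print(np.linalg.norm(e),np.degrees(np.arctan2(e[1],e[0]))%90)
print("round",pix2world(c,[(297.5,157.5),(271,157),(324,157)],.09))
print("hextin",pix2world(c,[(355,304)],.05), "rtray rim",pix2world(c,[(471,135)],.011),"floor",pix2world(c,[(470,138)],.005))
im=cv2.imread("pics/w2.png");hsv=cv2.cvtColor(im,cv2.COLOR_BGR2HSV);mk=((hsv[...,1]>110)&(hsv[...,0]<22)).astype(np.uint8);mk[:,:425]=0;mk[:,515:]=0;mk[185:]=0;mk[:95]=0
p=np.argwhere(mk)[:,::-1].astype(float);w=pix2world(c,cv2.convexHull(p.astype(np.float32))[:,0],.008)[:,:2]
print("rtray circ",cv2.minEnclosingCircle(w.astype(np.float32)))
print("sign",pix2world(c,[(598,70),(605,160),(575,75)],.06))
```

```text
sq [ 0.4776 -0.0122]
0.05108169132042478 75.48630935756808
0.04981867180403412 73.90400714866779
0.051449589350141385 73.91782643315278
0.048422118285967666 73.44563904237835
round [[ 0.4636 -0.071   0.09  ]
 [ 0.4394 -0.0616  0.09  ]
 [ 0.4881 -0.0795  0.09  ]]
hextin [[ 0.4602 -0.2738  0.05  ]] rtray rim [[ 0.662  -0.1265  0.011 ]] floor [[ 0.6627 -0.131   0.005 ]]
rtray circ ((0.6584835648536682, -0.13194355368614197), 0.04395095631480217)
sign [[ 0.7722 -0.0967  0.06  ]
 [ 0.7687 -0.1909  0.06  ]
 [ 0.7504 -0.0935  0.06  ]]
```

Hex sits centred in its tray (seen at (355,304)); square, round and round tray are clear. Grasping the round tin.

Emit:
{"api": "step_arm", "payload": {"commands": [{"translation": [15,-10.5,0],"roll": 0},{"translation": [15,-10.5,10],"roll": 0},{"translation": [0,0,30],"roll": -0.1},{"translation": [0,0,35],"roll": 0},{"translation": [0,0,35],"roll": 0},{"translation": [0,0,30],"roll": 0},{"translation": [0,0,20],"roll": 0},{"translation": [0,0,11.5],"roll": 0},{"translation": [0,0,0],"roll": 0},{"translation": [0,0,0],"roll": 0}]}}

```text
time: 10.57
tool_pos: [0.464, -0.0732, 0.0588]
tool_rot: [-3.14, -0.0, 1.313]
contact_force: [-0.1, -0.0, 0.2]
opening: 0.0918
grip_force: 0.0
```

Emit:
{"api": "step_arm", "payload": {"commands": [{"translation": [0,0,0],"roll": 0},{"translation": [0,0,0],"roll": 0},{"translation": [0,0,0],"roll": 0},{"translation": [0,0,0],"roll": 0},{"translation": [0,0,0],"roll": 0},{"translation": [0,0,0],"roll": 0},{"translation": [0,0,0],"roll": 0},{"translation": [0,0,0],"roll": 0}], "fingers": 0, "grip_force": 20}}

```text
time: 11.23
tool_pos: [0.4641, -0.073, 0.0593]
tool_rot: [3.142, -0.0, 1.314]
contact_force: [-1.8, 0.5, 4.0]
opening: 0.0536
grip_force: 20.0
```

Emit:
{"api": "step_arm", "payload": {"commands": [{"translation": [0,0,-10],"roll": 0},{"translation": [0,0,-30],"roll": 0},{"translation": [0,0,-35],"roll": 0},{"translation": [0,0,-35],"roll": 0},{"translation": [-1,20,0],"roll": 0},{"translation": [-1.2,31,0],"roll": 0},{"translation": [-1.2,31,0],"roll": 0},{"translation": [-1.2,31,0],"roll": 0},{"translation": [-1.2,31,0],"roll": 0},{"translation": [-1.2,31,0],"roll": 0},{"translation": [-0.7,28,0],"roll": 0},{"translation": [0,0,5],"roll": 0.12},{"translation": [0,0,15],"roll": 0.12},{"translation": [0,0,15],"roll": 0.12},{"translation": [0,0,15],"roll": 0.12},{"translation": [0,0,15],"roll": 0.12},{"translation": [0,0,15],"roll": 0.12},{"translation": [0,0,15],"roll": 0.12},{"translation": [0,0,15],"roll": 0.12},{"translation": [0,0,0],"roll": 0}]}}

```text
time: 12.9
tool_pos: [0.6561, -0.1313, 0.0547]
tool_rot: [-3.137, 0.006, 0.349]
contact_force: [-1.3, 0.2, -2.5]
opening: 0.0535
grip_force: 20.0
```

Run:
```python
from h import *
a=snap("scene","s5.png");b=snap("side","s6.png")
o=observe();print(o["time"],o["tool_pos"],o["tool_rot"],o["opening"])
f=lambda i:cv2.resize(i,None,fx=4,fy=4,interpolation=cv2.INTER_CUBIC)
cv2.imwrite("pics/s56.png",np.hstack([f(a[170:270,225:325]),f(b[190:290,300:400])])[:,:,::-1])
```

```text
13.0 [ 0.65803292 -0.13187606  0.05822827] [-3.14024153e+00  1.58759606e-03  3.57682712e-01] 0.05356103167092525
```

View pics/s56.png

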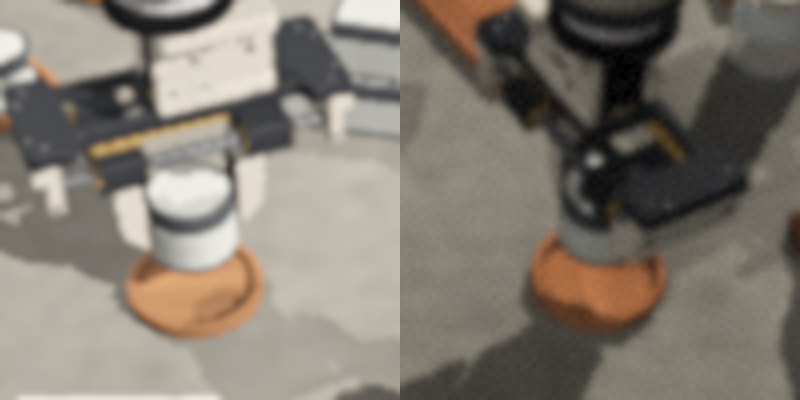

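Round tin is over the round tray's middle in both views. Lowering and releasing.

Emit:
{"api": "step_arm", "payload": {"commands": [{"translation": [0,0,15],"roll": 0},{"translation": [0,0,12],"roll": 0},{"translation": [0,0,8],"roll": 0},{"translation": [0,0,4],"roll": 0},{"translation": [0,0,0],"roll": 0},{"translation": [0,0,0],"roll": 0}]}}

```text
time: 13.5
tool_pos: [0.6588, -0.1321, 0.0203]
tool_rot: [3.141, -0.0, 0.355]
contact_force: [0.8, 0.8, -0.6]
opening: 0.0537
grip_force: 20.0
```

Emit:
{"api": "step_arm", "payload": {"commands": [{"translation": [0,0,0],"roll": 0},{"translation": [0,0,0],"roll": 0},{"translation": [0,0,0],"roll": 0},{"translation": [0,0,0],"roll": 0},{"translation": [0,0,-10],"roll": 0},{"translation": [0,0,-30],"roll": 0},{"translation": [0,0,-40],"roll": 0},{"translation": [0,0,-40],"roll": 0},{"translation": [0,0,-30],"roll": -0.118},{"translation": [0,0,-30],"roll": -0.118},{"translation": [0,0,-20],"roll": -0.118},{"translation": [0,0,0],"roll": -0.118},{"translation": [0,0,0],"roll": -0.118},{"translation": [0,0,0],"roll": -0.118},{"translation": [0,0,0],"roll": -0.118},{"translation": [0,0,0],"roll": -0.118},{"translation": [0,0,0],"roll": 0},{"translation": [0,0,0],"roll": 0}], "fingers": 1}}

```text
time: 15.0
tool_pos: [0.6585, -0.132, 0.2208]
tool_rot: [3.141, -0.0, 1.294]
contact_force: [0.0, 0.0, 0.0]
opening: 0.0919
grip_force: 0.0
```

Emit:
{"api": "step_arm", "payload": {"commands": [{"translation": [0,-20,0],"roll": 0},{"translation": [0,-31,0],"roll": 0},{"translation": [0,-31,0],"roll": 0},{"translation": [0,-31,0],"roll": 0},{"translation": [0,-31,0],"roll": 0},{"translation": [0,-31,0],"roll": 0},{"translation": [0,-31,0],"roll": 0},{"translation": [0,0,0],"roll": 0},{"translation": [0,0,0],"roll": 0}]}}

```text
time: 15.75
tool_pos: [0.4596, -0.0762, 0.221]
tool_rot: [3.14, -0.0, 1.295]
contact_force: [0.3, -1.2, -0.4]
opening: 0.0918
grip_force: 0.0
```

Run:
```python
from h import *
import pickle
np.set_printoptions(precision=4,suppress=True)
o=observe();print(o["time"],o["tool_pos"],o["tool_rot"])
c=get_calibration("wrist");im=snap("wrist","w3.png");pickle.dump(c,open("w3.pkl","wb"))
for n in "tin_oblong tin_square tin_round tray_oblong".split():
    print(n,[(np.round(r["at"],3),round(r["confidence"],2)) for r in search_frame("wrist",n)][:3])
```

```text
15.75 [ 0.4596 -0.0762  0.221 ] [ 3.1399 -0.0001  1.2949]
tin_oblong [(array([ 0.467, -0.067,  0.043]), 0.65)]
tin_square [(array([ 0.477, -0.013,  0.094]), 0.97)]
tin_round [(array([ 0.657, -0.127,  0.047]), 0.7), (array([0.632, 0.066, 0.009]), 0.54)]
tray_oblong [(array([0.629, 0.066, 0.009]), 0.94)]
```

View pics/w3.png

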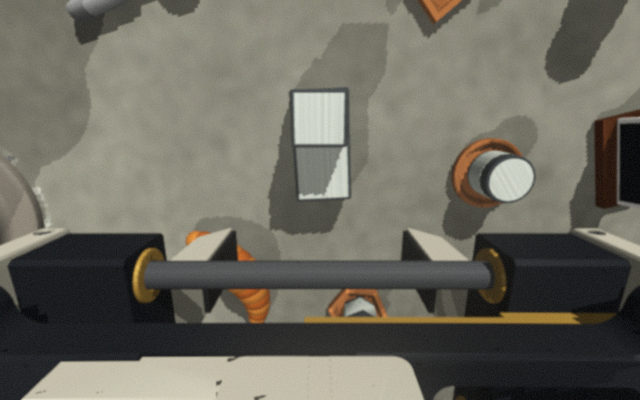

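Square stays put, aligned with the gripper; round sits in its tray at (490,173). Grasping the square.

Emit:
{"api": "step_arm", "payload": {"commands": [{"translation": [33,0,0],"roll": 0},{"translation": [33,0,5],"roll": 0},{"translation": [0,0,31],"roll": 0},{"translation": [0,0,35],"roll": 0},{"translation": [0,0,35],"roll": 0},{"translation": [0,0,30],"roll": 0},{"translation": [0,0,15],"roll": 0},{"translation": [0,0,10],"roll": 0},{"translation": [0,0,0],"roll": 0},{"translation": [0,0,0],"roll": 0}]}}

```text
time: 16.83
tool_pos: [0.4782, -0.013, 0.0585]
tool_rot: [-3.14, 0.0, 1.297]
contact_force: [0.5, 0.1, 0.2]
opening: 0.0916
grip_force: 0.0
```

Emit:
{"api": "step_arm", "payload": {"commands": [{"translation": [0,0,0],"roll": 0},{"translation": [0,0,0],"roll": 0},{"translation": [0,0,0],"roll": 0},{"translation": [0,0,0],"roll": 0},{"translation": [0,0,0],"roll": 0},{"translation": [0,0,0],"roll": 0},{"translation": [0,0,0],"roll": 0},{"translation": [0,0,0],"roll": 0}], "fingers": 0, "grip_force": 20}}

```text
time: 17.5
tool_pos: [0.478, -0.013, 0.0593]
tool_rot: [3.141, -0.0, 1.298]
contact_force: [-0.6, 0.6, 2.0]
opening: 0.0514
grip_force: 20.0
```

Emit:
{"api": "step_arm", "payload": {"commands": [{"translation": [0,0,-10],"roll": 0},{"translation": [0,0,-30],"roll": 0},{"translation": [0,0,-35],"roll": 0},{"translation": [0,0,-35],"roll": 0},{"translation": [20,-7.5,0],"roll": 0},{"translation": [30,-11.3,0],"roll": 0},{"translation": [30,-11.3,0],"roll": 0},{"translation": [30,-11.3,0],"roll": 0},{"translation": [30,-11.3,0],"roll": 0},{"translation": [30,-11.3,0],"roll": 0},{"translation": [30,-11.3,0],"roll": 0},{"translation": [30,-11.3,0],"roll": 0},{"translation": [30,-11.3,0],"roll": 0},{"translation": [20,-7.5,0],"roll": 0},{"translation": [16,-6,15],"roll": 0},{"translation": [0,0,30],"roll": 0.05},{"translation": [0,0,30],"roll": 0.1},{"translation": [0,0,35],"roll": 0},{"translation": [0,0,0],"roll": 0},{"translation": [0,0,0],"roll": 0}]}}

```text
time: 19.17
tool_pos: [0.4492, 0.3015, 0.0578]
tool_rot: [-3.138, 0.004, 1.148]
contact_force: [0.1, 0.4, -0.3]
opening: 0.0522
grip_force: 20.0
```

Run:
```python
from h import *
a=snap("scene","s7.png");b=snap("side","s8.png")
o=observe();print(o["time"],o["tool_pos"],o["tool_rot"],o["opening"])
f=lambda i:cv2.resize(i,None,fx=4,fy=4,interpolation=cv2.INTER_CUBIC)
cv2.imwrite("pics/s78.png",np.hstack([f(a[130:230,375:475]),f(b[105:205,205:305])])[:,:,::-1])
```

```text
19.2667 [0.45161288 0.30256966 0.06075983] [ 3.13999922e+00 -2.00450627e-03  1.14807430e+00] 0.05178962847682663
```

View pics/s78.png

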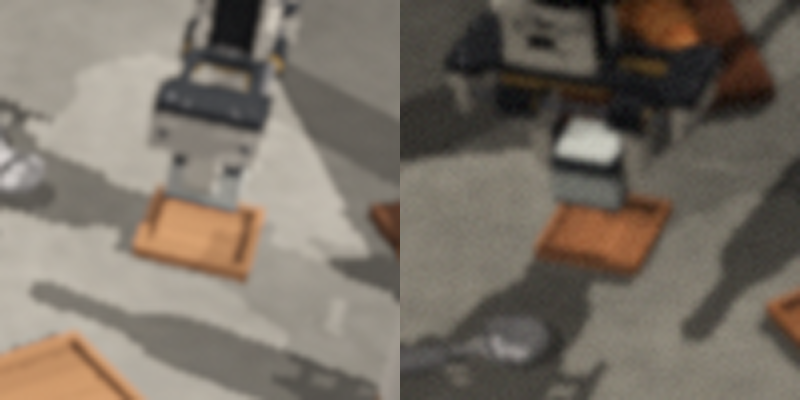

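Square is above its tray, aligned within a few degrees. Lowering.

Emit:
{"api": "step_arm", "payload": {"commands": [{"translation": [0,0,15],"roll": 0},{"translation": [0,0,12],"roll": 0},{"translation": [0,0,8],"roll": 0},{"translation": [0,0,4],"roll": 0},{"translation": [0,0,0],"roll": 0},{"translation": [0,0,0],"roll": 0},{"translation": [0,0,0],"roll": 0}]}}

```text
time: 19.85
tool_pos: [0.4511, 0.3025, 0.0211]
tool_rot: [3.14, -0.001, 1.148]
contact_force: [-0.4, -0.2, -0.1]
opening: 0.0519
grip_force: 20.0
```

Emit:
{"api": "step_arm", "payload": {"commands": [{"translation": [0,0,0],"roll": 0},{"translation": [0,0,0],"roll": 0},{"translation": [0,0,0],"roll": 0},{"translation": [0,0,0],"roll": 0},{"translation": [0,0,-10],"roll": 0},{"translation": [0,0,-30],"roll": 0},{"translation": [0,0,-40],"roll": 0},{"translation": [0,0,-40],"roll": 0},{"translation": [0,0,-40],"roll": -0.05},{"translation": [-30,10,-30],"roll": -0.1},{"translation": [-30,10,-20],"roll": 0},{"translation": [-35,13,0],"roll": 0},{"translation": [-35,13,0],"roll": 0},{"translation": [-35,13,0],"roll": 0},{"translation": [-35,13,0],"roll": 0},{"translation": [0,0,0],"roll": 0},{"translation": [0,0,0],"roll": 0}], "fingers": 1}}

```text
time: 21.27
tool_pos: [0.4629, 0.0899, 0.2295]
tool_rot: [3.141, -0.0, 1.294]
contact_force: [0.3, 0.4, -0.7]
opening: 0.0916
grip_force: 0.0
```

Run:
```python
from h import *
import pickle
np.set_printoptions(precision=4,suppress=True)
o=observe();print(o["time"],o["tool_pos"],o["tool_rot"])
c=get_calibration("wrist");im=snap("wrist","w4.png");pickle.dump(c,open("w4.pkl","wb"))
for n in "tin_square tray_oblong tray_square".split():
    print(n,[(np.round(r["at"],3),round(r["confidence"],2)) for r in search_frame("wrist",n)][:3])
```

```text
21.2667 [0.4629 0.0899 0.2295] [ 3.1408 -0.0005  1.2937]
tin_square [(array([0.449, 0.278, 0.034]), 0.8)]
tray_oblong [(array([0.641, 0.148, 0.007]), 0.88)]
tray_square [(array([0.448, 0.276, 0.007]), 0.56)]
```

View pics/w4.png

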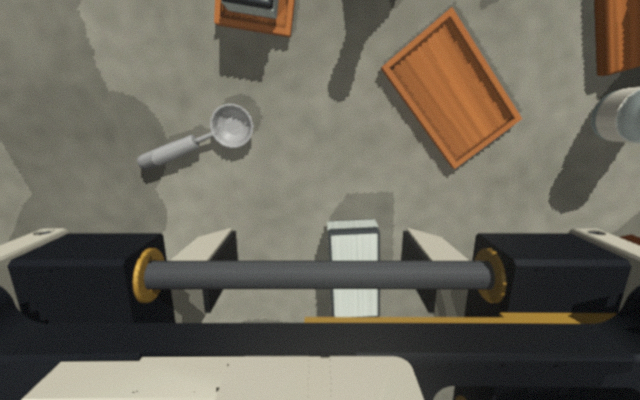

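Run:
```python
from h import *
import pickle
np.set_printoptions(precision=4,suppress=True)
c=pickle.load(open("w4.pkl","rb"))
t=pix2world(c,[(453,6),(521,116),(456,170),(383,68)],.009)[:,:2];print("tray",t,t.mean(0))
for i in range(4): e=t[(i+1)%4]-t[i];print(np.linalg.norm(e),np.degrees(np.arctan2(e[1],e[0]))%180)
o=pix2world(c,[(328,229),(379,227),(330,316),(380,315)],.045)[:,:2]
print(o,np.degrees(np.arctan2(*(o[1]-o[0])[::-1])),np.degrees(np.arctan2(*(o[0]-o[2])[::-1])),np.degrees(np.arctan2(*(o[1]-o[3])[::-1])))
c=pickle.load(open("w3.pkl","rb"))
o=pix2world(c,[(299,200),(350,197.5)],.045)[:,:2];m=o.mean(0);print("near end",o,"ang",np.degrees(np.arctan2(*(o[1]-o[0])[::-1])),"centre",m+.06*np.array([np.cos(np.radians(75.5)),np.sin(np.radians(75.5))]))
print("jar",pix2world(pickle.load(open("w4.pkl","rb")),[(598,100)],.06))
```

```text
tray [[0.6534 0.2275]
 [0.7125 0.0904]
 [0.6282 0.0469]
 [0.5665 0.1874]] [0.6401 0.1381]
0.14926650145303913 113.32616487629925
0.09482952870646855 27.26276116501296
0.15342740690154857 113.69532573445146
0.09562327183388834 24.73592297386526
[[ 0.4562  0.0285]
 [ 0.5153  0.0143]
 [ 0.4267 -0.0879]
 [ 0.4893 -0.1041]] -13.468685680279604 75.80387062293227 77.64427207500047
near end [[ 0.4312 -0.0919]
 [ 0.4876 -0.1048]] ang -12.907725735043314 centre [ 0.4745 -0.0402]
jar [[0.7572 0.0938 0.06  ]]
```

Square is in its tray; oblong tray at (0.639,0.137), x axis 24°; oblong tin at (0.473,-0.040), -13.5°. Grasping it.

Emit:
{"api": "step_arm", "payload": {"commands": [{"translation": [-20,7.4,0],"roll": -0.0},{"translation": [-34,12.5,0],"roll": 0},{"translation": [-34,12.5,0],"roll": 0},{"translation": [-34,12.4,0],"roll": 0},{"translation": [0,0,20],"roll": -0.041},{"translation": [0,0,35],"roll": 0},{"translation": [0,0,35],"roll": 0},{"translation": [0,0,35],"roll": 0},{"translation": [0,0,35],"roll": 0},{"translation": [0,0,25],"roll": 0},{"translation": [0,0,15],"roll": 0},{"translation": [0,0,11],"roll": 0},{"translation": [0,0,0],"roll": 0},{"translation": [0,0,0],"roll": 0}]}}

```text
time: 22.63
tool_pos: [0.473, -0.0369, 0.0174]
tool_rot: [-3.14, -0.0, 1.341]
contact_force: [-0.5, -0.4, -0.1]
opening: 0.092
grip_force: 0.0
```

Emit:
{"api": "step_arm", "payload": {"commands": [{"translation": [0,0,0],"roll": 0},{"translation": [0,0,0],"roll": 0},{"translation": [0,0,0],"roll": 0},{"translation": [0,0,0],"roll": 0},{"translation": [0,0,0],"roll": 0},{"translation": [0,0,0],"roll": 0},{"translation": [0,0,0],"roll": 0},{"translation": [0,0,0],"roll": 0}], "fingers": 0, "grip_force": 40}}

```text
time: 23.3
tool_pos: [0.4732, -0.0381, 0.0181]
tool_rot: [3.141, -0.0, 1.339]
contact_force: [-0.5, 0.4, 6.0]
opening: 0.0619
grip_force: 40.0
```

Emit:
{"api": "step_arm", "payload": {"commands": [{"translation": [0,0,-5],"roll": 0},{"translation": [0,0,-20],"roll": 0},{"translation": [0,0,-30],"roll": 0},{"translation": [0,0,-25],"roll": 0},{"translation": [15,8.6,0],"roll": 0},{"translation": [28,16.1,0],"roll": 0},{"translation": [28,16.1,0],"roll": 0},{"translation": [28,16.1,0],"roll": 0},{"translation": [28,16.1,0],"roll": 0},{"translation": [28,16.1,0],"roll": 0},{"translation": [28,16,0],"roll": 0},{"translation": [28,16,0],"roll": -0.055},{"translation": [0,0,5],"roll": -0.1},{"translation": [0,0,5],"roll": -0.1},{"translation": [0,0,5],"roll": -0.1},{"translation": [0,0,5],"roll": -0.1},{"translation": [0,0,5],"roll": -0.1},{"translation": [0,0,5],"roll": -0.1},{"translation": [0,0,0],"roll": 0},{"translation": [0,0,0],"roll": 0}]}}

```text
time: 24.97
tool_pos: [0.6387, 0.1393, 0.0668]
tool_rot: [-3.139, -0.001, 1.991]
contact_force: [-0.2, -0.0, -4.3]
opening: 0.0617
grip_force: 40.0
```

Run:
```python
from h import *
a=snap("scene","s9.png");b=snap("side","s10.png")
o=observe();print(o["time"],o["tool_pos"],o["tool_rot"],o["opening"])
f=lambda i:cv2.resize(i,None,fx=4,fy=4,interpolation=cv2.INTER_CUBIC)
cv2.imwrite("pics/s910.png",np.hstack([f(a[170:270,325:425]),f(b[130:230,270:370])])[:,:,::-1])
```

```text
25.0667 [0.63937948 0.13941796 0.06773035] [-3.14138586e+00 -1.71832131e-04  1.99099950e+00] 0.06191137083611154
```

View pics/s910.png

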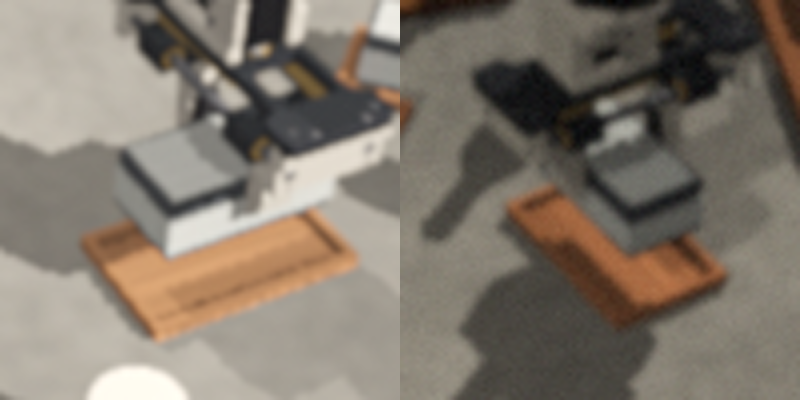

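Oblong tin is aligned over its tray. Lowering and releasing.

Emit:
{"api": "step_arm", "payload": {"commands": [{"translation": [0,0,15],"roll": 0},{"translation": [0,0,15],"roll": 0},{"translation": [0,0,9],"roll": 0},{"translation": [0,0,5.5],"roll": 0},{"translation": [0,0,0],"roll": 0},{"translation": [0,0,0],"roll": 0},{"translation": [0,0,0],"roll": 0}]}}

```text
time: 25.65
tool_pos: [0.6398, 0.1395, 0.0237]
tool_rot: [3.141, 0.0, 1.993]
contact_force: [0.1, -0.7, -3.9]
opening: 0.0619
grip_force: 40.0
```

Emit:
{"api": "step_arm", "payload": {"commands": [{"translation": [0,0,0],"roll": 0},{"translation": [0,0,0],"roll": 0},{"translation": [0,0,0],"roll": 0},{"translation": [0,0,0],"roll": 0},{"translation": [0,0,-10],"roll": 0},{"translation": [0,0,-30],"roll": 0},{"translation": [0,0,-40],"roll": 0},{"translation": [0,0,-40],"roll": 0},{"translation": [0,0,-40],"roll": 0.05},{"translation": [0,-30,-30],"roll": 0.1},{"translation": [0,-35,-20],"roll": 0.1},{"translation": [0,-35,0],"roll": 0.1},{"translation": [0,-35,0],"roll": 0.1},{"translation": [0,-35,0],"roll": 0},{"translation": [0,-30,0],"roll": 0},{"translation": [0,0,0],"roll": 0},{"translation": [0,0,0],"roll": 0}], "fingers": 1}}

```text
time: 27.07
tool_pos: [0.4433, 0.1126, 0.2342]
tool_rot: [3.139, -0.0, 1.544]
contact_force: [0.8, 0.4, -0.5]
opening: 0.0917
grip_force: 0.0
```

Run:
```python
from h import *
np.set_printoptions(precision=4,suppress=True)
o=observe();print(o["time"],o["tool_pos"],o["contact_force"])
a=snap("scene","s11.png");b=snap("side","s12.png")
for c in ("scene","side"):
  for n in "tin_oblong tin_square tin_round tin_hex".split():
    print(c,n,[(np.round(r["at"],3),round(r["confidence"],2)) for r in search_frame(c,n)][:1])
f=lambda i:cv2.resize(i,None,fx=2.2,fy=2.2,interpolation=cv2.INTER_CUBIC)
cv2.imwrite("pics/s1112.png",np.vstack([f(a[150:270,190:460]),f(b[110:340,230:400])[:250,:374] if 0 else f(b[145:270,230:500])])[:,:,::-1])
```

```text
27.0667 [0.4433 0.1126 0.2342] [ 0.7893  0.3692 -0.4628]
scene tin_oblong [(array([0.658, 0.133, 0.046]), 0.64)]
scene tin_square [(array([0.465, 0.299, 0.046]), 0.78)]
scene tin_round [(array([ 0.679, -0.13 ,  0.047]), 0.96)]
scene tin_hex [(array([ 0.474, -0.274,  0.04 ]), 0.54)]
side tin_oblong [(array([0.639, 0.115, 0.048]), 0.8)]
side tin_square [(array([0.449, 0.288, 0.042]), 0.74)]
side tin_round [(array([ 0.661, -0.146,  0.052]), 0.59)]
side tin_hex [(array([ 0.458, -0.291,  0.052]), 0.56)]
```

View pics/s1112.png

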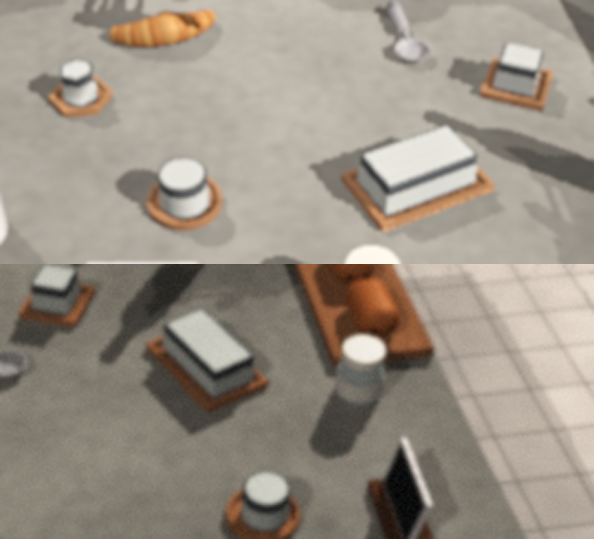

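All four tins sit flat and centred in their trays, with the arm clear of them.

```bash
python3 -c "
from cell import hand_in; print(hand_in())"
```

```text
the job is handed in; nothing more can be done
None
```

I put all four tins upright in the trays of their own shapes, kept clear of the bottle and mug, and handed in the job at about 27 s of the allowed 104 s; no verdict came back.

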